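Switch off the shaker and fit its transport lock pin by feel

ROBOT

A 6-joint arm with a two-finger parallel gripper is mounted at the origin on the work surface. World frame = base frame: x ahead of the robot, y to its left, z up, the work surface at z = 0. Lengths are in m, angles in rad, forces in N, time in s.
With the tool pointing down it reaches from about 0.35 to 0.85 m from the base axis. Payload 8.1 kg.
Tool frame: the origin (TCP) lies at the very end of the fingers, on their centre line; the grasp point (between the pads) lies 19 mm behind it; z points along the fingers, x is the direction in which the jaws open and shut, and the axes are right-handed (so a half turn about z gives the same grasp; the last joint's range is limited). The gripper opens to 93 mm and grips with 3 to 60 N. Pads are 15 mm wide; open, the fingers measure 128 mm over their backs; the gripper's body (75 mm by 188 mm) begins 65 mm behind the grasp point.
Start: joints at [-1.264, 0.13, 1.488, -0, 1.523, -0.085], TCP at [0.229, -0.555, 0.198] pointing down, gripper open.
Joint ranges: [-2.96, 2.96], [-0.89, 2.26], [0.02, 2.5], [-1.34, 4.48], [0, 2.73], [-2.66, 2.66]. Speed limits (rad/s): [2.39, 2.39, 2.79, 3.14, 3.14, 3.14].

INTERFACE

Orientations are given as a unit quaternion [x, y, z, w].
In Python, from workcell import bot gives the robot as it stands. Calls block until the motion is done:
- bot.move_to(position, orientation): joint-space move of the TCP to a pose.
- bot.line_to(position, attitude=None, feed=0.15): straight line of the TCP; attitude=None keeps the orientation; feed is the mean speed in m/s.
- bot.movej(angles): joint-space move.
- bot.set_gripper(opening, newtons=None): finger opening in m; newtons is the grip in N (None keeps the last); returns when the fingers have stopped.
- bot.hold(seconds).
- bot.solve_ik(position, orientation): joint angles nearest the present ones, or None.
- bot.state(): the state.
- bot.read_camera(name): name is "side" or "top" or "wrist"; returns a dict with "img" (400x640x3 uint8, red, green, blue), "intrinsics" (3x3 intrinsics, pixels), "k1" (the pictures are not rectified: a ray, as slopes to the right and down, at radius r is drawn at 1 + k1 r^2 times it, then the intrinsics apply), "rvec" (rotation vector, rad) and "tvec" (3), from world to camera coordinates, as OpenCV has them. Camera axes: x right, y down, z forward; pixel columns grow to the right and rows downward; lengths in m; the calibration is good to about 2 mm. A picture is of the moment at which its call begins. There is no depth.
A pose or a line that the arm cannot do raises bot.PlanningError and nothing moves.
- bot.close_job(): hands the job in, once; it reports no verdict.
The state is a dict: "t": time; "q": joint angles; "joint_vel": joint speeds; "effort": joint torques, N m; "ee_pos": TCP position; "eef_rot": TCP orientation; "ft_force": force on the tool from outside, world axes, zero at the start; "wrist_torque": the same for the moment, N m; "gripper_width": finger opening in m.
Only numpy, scipy, OpenCV 4.12 (cv2) and the standard library are available. Lean on these libraries where they do the work, as an engineer would, in place of code of your own. Each camera call takes 0.05 s, during which the arm holds its last target.

TASK

Get the orbital shaker ready to be moved: first turn its isolator handle to off. Then lift the lock pin out of its sloping cradle, stand it upright in the hole of the parking block and let go, take it again by its knob, put it down through the bush in the shaker's platform and feel for the lock hole hidden underneath by sliding the platform along with the pin until the pin drops in; push it fully home and let go. Leave the other things on the bench where they are.

Things in the scene. Friction and masses are not known exactly. Their poses are not given: they have to be found in the camera images.
- isolator (a joint): Angle of the shaker's isolator handle: 1.57 is on (starts there), 0 is off: a quarter turn counter-clockwise seen from above. End stops at 0 and 1.57. An over-centre spring (about 0.06 N m) snaps it to the nearer stop, so past half-way it finishes the turn by itself when let go.
- isolator_grip (a point): Centre of the isolator's black bar handle, on its vertical turning axis, 12 mm below the bar's top. Bar 64 mm long, 13 mm wide, 28 mm high; its length lies along this frame's y axis, which turns with it. It stands on the shaker's low front ledge, whose top is 31 mm lower. The platform's edge is 70 mm from the axis, its top 19 mm above this point.
- bush (a point): Centre of the mouth of the upright steel bush on the platform (24 mm wide, 16 mm high, hole 15 mm, on through the 8 mm platform). z up; the platform slides only along y. 41 mm below the mouth, out of sight, is a flat fixed plate with a 15 mm lock hole, 95 mm deep, in line with the bush in x but 12 to 50 mm further to +y than the bush starts. Fully home, the pin's knob rests on the bush.
- platform (a joint): Slide of the shaker's level aluminium platform (250 mm along y, 175 mm along x) in m, positive towards +y of bush, friction about 1.2 N; stops at -0.034 and +0.034. It starts between -0.032 and -0.016 and the lock hole lies between -0.004 and +0.018.
- pin_tip (a point): Tip of the steel lock pin, on its axis; z runs along the pin to the knob. Shank 12 mm thick, 105 mm long, its last 8 mm tapering to a flat 6 mm tip; then a black round knob 28 mm wide, 22 mm high. About 110 g. It starts in its cradle, sloping 45 degrees, knob up.
- pin_shank (a point): Point on the pin's axis 64 mm from the tip, in the free part of the shank between the cradle's supports (free from 26 to 94 mm). In the cradle it is 61 mm above the bench. z along the pin to the knob. The cradle's cheeks cover both sides of the knob, so there the pin can be gripped only by the shank, and lifts straight up.
- pin_knob (a point): Centre of the pin's knob, 116 mm above the tip on the pin's axis; z along the pin.
- cradle: Grey plastic cradle, fixed, 130 x 60 mm foot, 110 mm high; origin under the pin_shank point, on the bench; the pin rises towards its +x axis.
- park_hole (a point): Centre of the mouth of the hole in the aluminium parking block (70 x 70 x 45 mm high, fixed); hole 14 mm wide, 28 mm deep, straight down. Mouth 45 mm above the bench.
- flask: Conical flask, 84 mm wide, 118 mm high; leave alone. Origin: centre of the underside.
- media: Bottle, 68 mm wide, 170 mm high; leave alone. Origin: centre of the underside.
- dishes: Stack of dishes, 60 mm wide, 42 mm high; leave alone. Origin: centre of the underside.
- tipbox: White box 120 x 85 x 60 mm high; leave alone. Origin: centre of the underside.
- beaker: Beaker 70 mm wide, 85 mm high; leave alone. Origin: centre of the underside.
- spanner: Spanner, 140 mm long, lying flat along its x axis; leave alone.
- marker: Black marker pen, 130 mm long, 14 mm thick, lying along its x axis; leave alone.
Not all that is in view belongs to the job. What is shaped like the part that bears park_hole but brown or orange is not meant.

How it is judged:
On the way, in this order (a step that is already met when the one before it is completed fails the run):
1. the isolator is turned to off while the pin still lies in its cradle (value of joint isolator below 0.15 rad and distance of pin_shank from where it was at the start of the episode below 0.015 m), for 0.2 s.
2. the pin stands upright in the parking block, let go (horizontal distance between pin_tip and park_hole below 0.006 m and z of pin_tip in the frame of park_hole below -0.02 m and angle between pin_tip's own z axis and vertical below 0.15 rad and contact force between the fingers and pin below 0.05 N), for 0.2 s.
At the end, for the whole second after the job is handed in: The pin is down through the bush and in the lock hole, its knob within 4 mm of resting on the bush, upright within 0.12 rad and its tip within 12 mm of the bush's axis seen from above, at rest; the isolator is off (within 0.15 rad) (z of pin_tip in the frame of bush below -0.101 m and horizontal distance between pin_tip and bush below 0.012 m and angle between pin_tip's own z axis and vertical below 0.12 rad and linear speed of pin below 0.02 m/s and value of joint isolator below 0.15 rad); the robot touches nothing.
It fails at once if a bystander is moved by more than 40 mm (distance of any of flask, media, dishes, tipbox, beaker, spanner, marker from where it was at the start of the episode above 0.04 m).
It also fails if it takes over 72 s, if anything falls off the work surface, if the arm or the gripper's body presses on something with over 40 N, if the wrist force passes 120 N, or if a joint passes its speed limit or range.

## Working session

There is one attempt and no reset: what is moved stays moved. The work goes in short steps, each a Python script; the robot and the scene stay as the last script left them, time stands still between calls to the robot, and variables do not carry over. Pictures are saved under pics/ and viewed, and the job is handed in when it is done.

```bash
ls; mkdir -p pics; python3 - <<'E'
from workcell import bot
import cv2
for n in ["side","top","wrist"]:
    c=bot.read_camera(n)
    cv2.imwrite(f"pics/{n}0.png",c["img"][:,:,::-1])
    print(n,c["intrinsics"],c["k1"],c["rvec"],c["tvec"])
print(bot.state())
E
```

```text
pics
side [[382.48187003   0.         322.62269492]
 [  0.         382.48187003 196.47911644]
 [  0.           0.           1.        ]] -0.07071896060195895 [ 0.83334034 -2.60936673  1.02493144] [0.45364978 0.33620165 1.03673137]
top [[406.63093638   0.         316.8615552 ]
 [  0.         406.63093638 202.58353589]
 [  0.           0.           1.        ]] -0.10164596309798529 [ 2.17692576 -2.15279007  0.14902792] [-0.06100786  0.59842082  1.2682345 ]
wrist [[324.59524504   0.         318.0843268 ]
 [  0.         324.59524504 194.70725476]
 [  0.           0.           1.        ]] 0.00020603470581294624 [-2.43905443  1.63051489  0.20051764] [-0.60026575 -0.02803505  0.38897786]
{'t': 0.15, 'q': array([-1.26439412e+00,  1.30966649e-01,  1.48906871e+00,  2.61340174e-06,
        1.52300384e+00, -8.53971487e-02]), 'joint_vel': array([ 0.00051698, -0.00473454, -0.003637  ,  0.00099036,  0.0002382 ,
       -0.00058055]), 'effort': array([ 1.12291844e-03, -5.60478115e+01, -4.92333698e+01,  7.67697114e-02,
        3.05727159e-02, -4.25849794e-05]), 'ee_pos': array([ 0.22898715, -0.554059  ,  0.19711928]), 'eef_rot': array([ 8.31219344e-01, -5.55944132e-01, -5.63895828e-04, -4.52931370e-04]), 'ft_force': array([0.37091228, 0.58382619, 0.00564746]), 'wrist_torque': array([-0.01175987, -0.02325789, -0.02592384]), 'gripper_width': 0.09281573363636528}
```

View pics/top0.png

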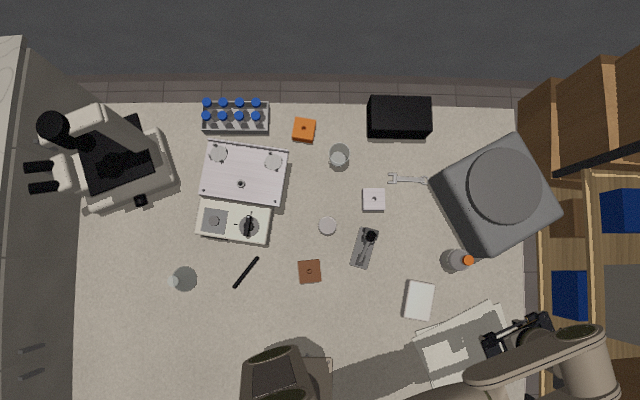

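View pics/side0.png

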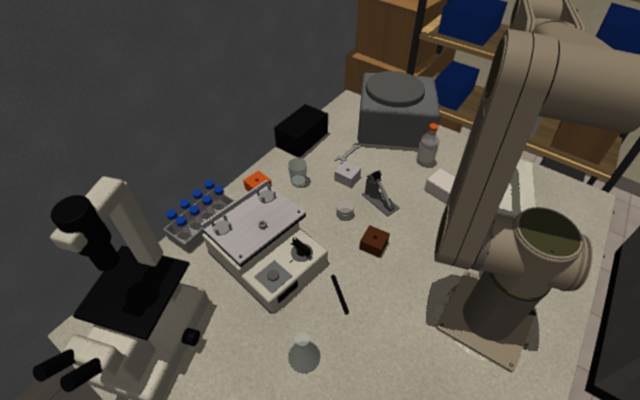

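View pics/wrist0.png

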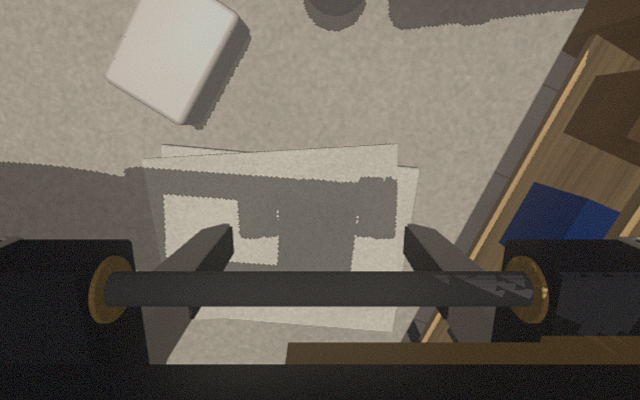

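The top view shows three block-like things: the aluminium block at (373,199), orange at (304,130) and brown at (310,271). The aluminium one fits the description. The isolator bar is at about (249,226), with a grey round item at (215,221) beside it. The bush is at (241,184), and the clamps at (218,153) and (273,160) aren't it. The cradle and pin are at (365,247). Next I'll take close crops.

```bash
cat > h.py <<'E'
import numpy as np, cv2, json
from scipy.optimize import least_squares
from scipy.spatial.transform import Rotation as R
def cam(c):
    return dict(K=np.array(c["intrinsics"]),k1=float(c["k1"]),R=cv2.Rodrigues(np.array(c["rvec"],float))[0],t=np.array(c["tvec"],float).ravel())
def ray(c,u,v):
    d=np.array([c["k1"],0,0,0,0.])
    p=cv2.undistortPoints(np.array([[[u,v]]],float),c["K"],d).ravel()
    return -c["R"].T@c["t"], c["R"].T@np.array([p[0],p[1],1.])
def onz(c,u,v,z):
    o,d=ray(c,u,v); return o+d*(z-o[2])/d[2]
def proj(c,P):
    d=np.array([c["k1"],0,0,0,0.])
    return cv2.projectPoints(np.array(P,float).reshape(-1,1,3),cv2.Rodrigues(c["R"])[0],c["t"],c["K"],d)[0].reshape(-1,2)
def tri(l): # list of (cam,u,v)
    A=np.zeros((3,3));b=np.zeros(3);rs=[ray(*x) for x in l]
    for o,d in rs:
        d=d/np.linalg.norm(d);M=np.eye(3)-np.outer(d,d);A+=M;b+=M@o
    p=np.linalg.solve(A,b)
    return p,[np.linalg.norm(np.cross(p-o,d/np.linalg.norm(d))) for o,d in rs]
def snap(bot,name,fn=None):
    c=bot.read_camera(name)
    if fn: cv2.imwrite(f"pics/{fn}.png",c["img"][:,:,::-1])
    return cam(c),c["img"]
def crop(img,x0,y0,x1,y1,s,fn):
    a=cv2.resize(img[y0:y1,x0:x1],None,fx=s,fy=s,interpolation=cv2.INTER_CUBIC)[:,:,::-1].copy()
    for x in range((x0+9)//10*10,x1,10):
        cv2.line(a,((x-x0)*s,0),((x-x0)*s,4 if x%50 else 12),(0,0,255),1)
    for y in range((y0+9)//10*10,y1,10):
        cv2.line(a,(0,(y-y0)*s),(4 if y%50 else 12,(y-y0)*s),(0,0,255),1)
    cv2.imwrite(f"pics/{fn}.png",a)
def down(yaw): # tool x axis at world angle yaw, z down
    x=np.array([np.cos(yaw),np.sin(yaw),0]);z=np.array([0,0,-1.]);return R.from_matrix(np.c_[x,np.cross(z,x),z]).as_quat()
E
python3 - <<'E'
from h import *
t=cv2.imread("pics/top0.png")[:,:,::-1];s=cv2.imread("pics/side0.png")[:,:,::-1]
crop(t,190,135,300,250,5,"tcrop1");crop(t,340,180,440,280,6,"tcrop2")
crop(s,195,170,335,310,4,"scrop1");crop(s,325,140,415,225,7,"scrop2")
E
```

```text
(no output)
```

View pics/tcrop1.png

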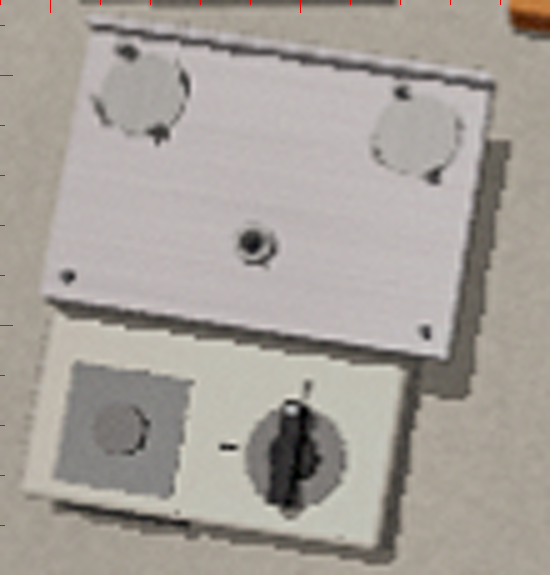

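View pics/tcrop2.png

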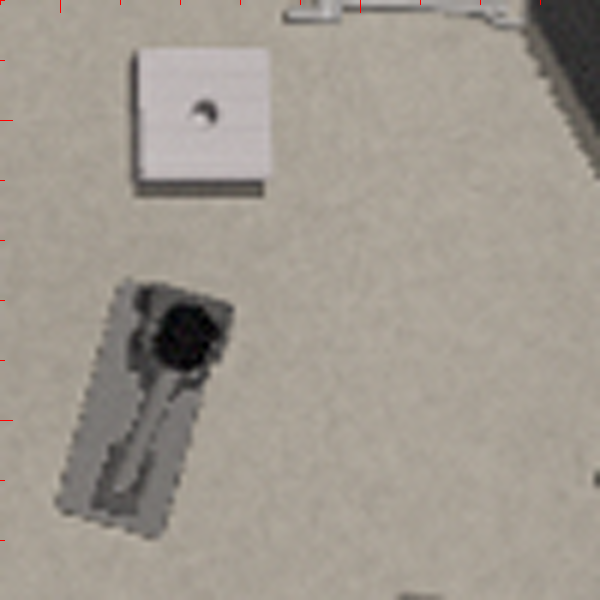

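View pics/scrop1.png

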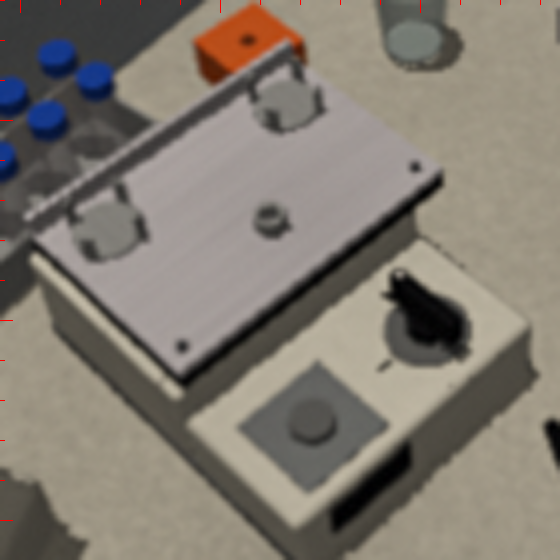

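View pics/scrop2.png

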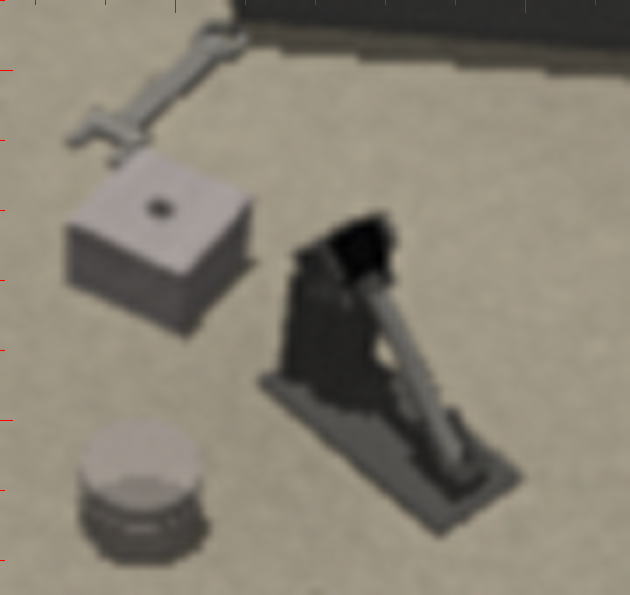

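```bash
cat > m1.py <<'E'
from workcell import bot
from h import *
T,_=snap(bot,"top");S,_=snap(bot,"side")
tc=lambda x,y,ox,oy,s:((x+.5)/s-.5+ox,(y+.5)/s-.5+oy)
pts={
"bush":(tc(253,242,190,135,5),tc(271,213,195,170,4)),
"park":(tc(204,113,340,180,6),tc(160,209,325,140,7)),
"disc":(tc(296,457,190,135,5),tc(425,329,195,170,4)),
"platcorner_FR":(tc(448,356,190,135,5),tc(440,176,195,170,4)),
"platcorner_FL":(tc(44,297,190,135,5),tc(184,376,195,170,4)),
"ledge_FR":(tc(382,548,190,135,5),tc(530,325,195,170,4)),
"ledge_FL":(tc(24,490,190,135,5),tc(295,526,195,170,4)),
"knob":(tc(187,337,340,180,6),tc(362,250,325,140,7)),
"blkTL":(tc(138,47,340,180,6),tc(140,149,325,140,7)),
"foot1":(tc(60,505,340,180,6),tc(440,535,325,140,7)),
"foot2":(tc(160,537,340,180,6),tc(520,480,325,140,7)),
"foot3":(tc(128,282,340,180,6),tc(262,380,325,140,7)),
}
if __name__=="__main__":
    for k,(a,b) in pts.items():
        p,e=tri([(T,*a),(S,*b)]);print(k,np.round(a,1),np.round(p,4),np.round(e,4))
    for z in (0.1,0.11,0.12,0.13): print(z, onz(T,*tc(294,402,190,135,5),z),onz(T,*tc(284,508,190,135,5),z))
E
python3 m1.py
```

```text
bush [240.2 183. ] [0.6429 0.1766 0.1351] [0.0003 0.0003]
park [373.6 198.4] [ 0.6139 -0.2361  0.0447] [0.0001 0.0001]
disc [248.8 226. ] [0.5201 0.1574 0.0712] [0.0012 0.0012]
platcorner_FR [279.2 205.8] [0.5794 0.0608 0.1082] [0.0003 0.0003]
platcorner_FL [198.4 194. ] [0.6104 0.3062 0.1157] [0.0011 0.0011]
ledge_FR [266.  244.2] [0.4649 0.1039 0.0596] [0.0014 0.0014]
ledge_FL [194.4 232.6] [0.4972 0.3287 0.0658] [0.001 0.001]
knob [370.8 235.8] [ 0.4916 -0.2186  0.0983] [0.0003 0.0003]
blkTL [362.6 187.4] [ 0.6241 -0.1989  0.1115] [0.0155 0.0155]
foot1 [349.6 263.8] [ 0.4043 -0.1634  0.0005] [0. 0.]
foot2 [366.2 269.1] [ 0.3883 -0.2175  0.0008] [0.0009 0.0009]
foot3 [360.9 226.6] [ 0.5263 -0.2001  0.0018] [0.0006 0.0006]
0.1 [0.55070337 0.15461091 0.1       ] [0.48619918 0.15882591 0.1       ]
0.11 [0.54979811 0.15306443 0.11      ] [0.48581719 0.15724523 0.11      ]
0.12 [0.54889285 0.15151794 0.12      ] [0.4854352  0.15566455 0.12      ]
0.13 [0.54798759 0.14997145 0.13      ] [0.48505321 0.15408387 0.13      ]
```

```bash
python3 - <<'E'
from workcell import bot
from h import *
st=bot.state()
c=cam(bot.read_camera("wrist"))
Rt=R.from_quat(st["eef_rot"]).as_matrix();o=-c["R"].T@c["t"]
print("cam in tool",Rt.T@(o-st["ee_pos"]), "axes\n",np.round(Rt.T@c["R"].T,3))
p0=st["ee_pos"];bot.line_to([p0[0],p0[1],.32],feed=.3)
# over the cradle, camera looks
for yaw in (np.pi/2,-np.pi/2,0,np.pi): print(yaw,bot.solve_ik([.5,-.2,.36],down(yaw)))
for a in (-7.2,82.8,172.8,262.8): print(a,bot.solve_ik([.518,.155,.12],down(np.radians(a))))
print(bot.state()["t"])
E
```

```text
cam in tool [ 0.00098994 -0.0664166  -0.18650429] axes
 [[ 1.     0.     0.   ]
 [-0.     0.971  0.241]
 [-0.    -0.241  0.971]]
1.5707963267948966 [-4.75726215e-01 -4.37843474e-02  1.37530409e+00 -4.44089210e-16
  1.81007291e+00 -2.04652254e+00]
-1.5707963267948966 [-4.75726215e-01 -4.37843474e-02  1.37530409e+00 -4.44089210e-16
  1.81007291e+00  1.09507011e+00]
0 [-4.75726215e-01 -4.37843474e-02  1.37530409e+00 -4.44089210e-16
  1.81007291e+00 -4.75726215e-01]
3.141592653589793 None
-7.2 [ 1.95912834e-01  2.08627081e-02  1.74738240e+00 -4.44089210e-16
  1.37334754e+00  3.21576540e-01]
82.8 [ 1.95912834e-01  2.08627081e-02  1.74738240e+00 -4.44089210e-16
  1.37334754e+00 -1.24921979e+00]
172.8 None
262.8 [ 1.95912834e-01  2.08627081e-02  1.74738240e+00 -4.44089210e-16
  1.37334754e+00  1.89237287e+00]
0.8583
```

```bash
python3 - <<'E'
from workcell import bot
from h import *
import pickle
bot.move_to([.46,-.22,.34],down(-np.pi/2)); bot.hold(.2)
c,i=snap(bot,"wrist","w1"); pickle.dump(c,open("w1.pkl","wb"))
bot.move_to([.52,.16,.34],down(np.radians(-97))); bot.hold(.2)
c,i=snap(bot,"wrist","w2"); pickle.dump(c,open("w2.pkl","wb"))
print(bot.state()["t"],bot.state()["ft_force"])
E
```

```text
4.3 [-0.57260972 -0.16593273 -0.40839228]
```

View pics/w1.png

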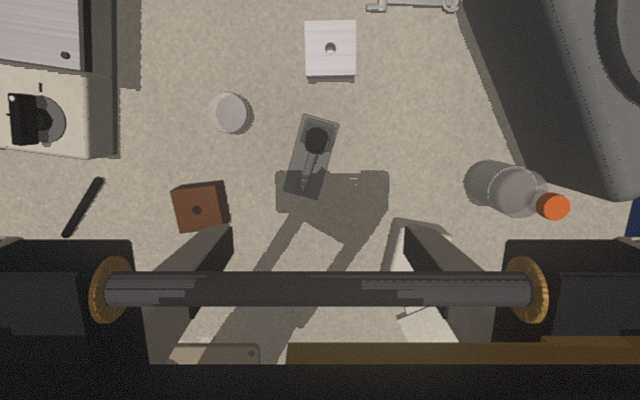

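View pics/w2.png

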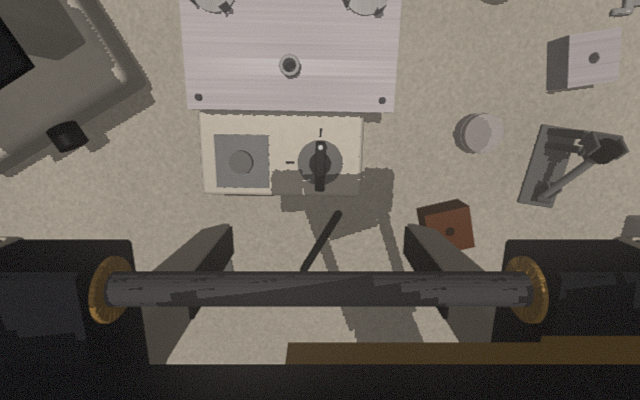

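w1 shows the aluminium block's hole at (330,48), the knob at (317,139) and the cradle foot at (312,157). w2 shows the bush at (289,65) and the isolator bar at (320,167). I'll enlarge these.

```bash
python3 - <<'E'
from h import *
a=cv2.imread("pics/w1.png")[:,:,::-1];b=cv2.imread("pics/w2.png")[:,:,::-1]
crop(a,270,10,370,210,3,"w1c");crop(b,180,40,405,205,3,"w2c")
crop(a,270,105,350,205,6,"w1d")
E
```

```text
(no output)
```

View pics/w1d.png

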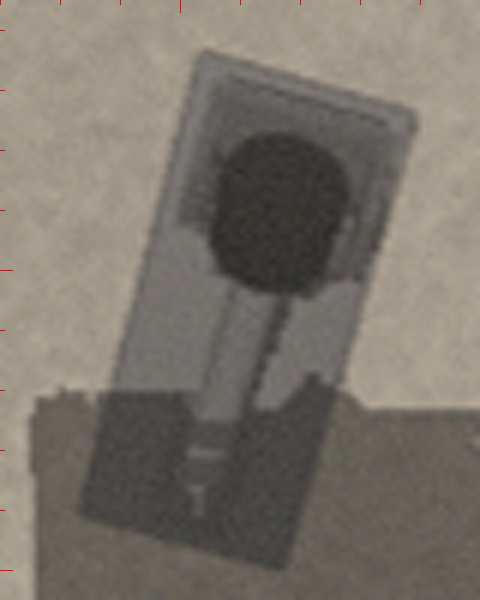

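View pics/w2c.png

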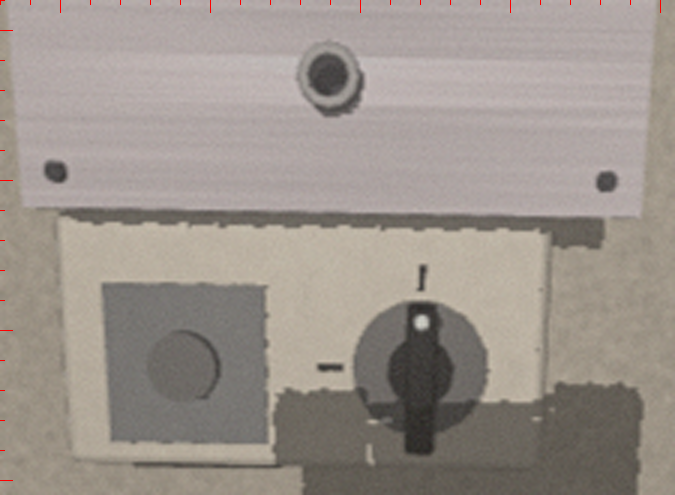

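View pics/w1c.png

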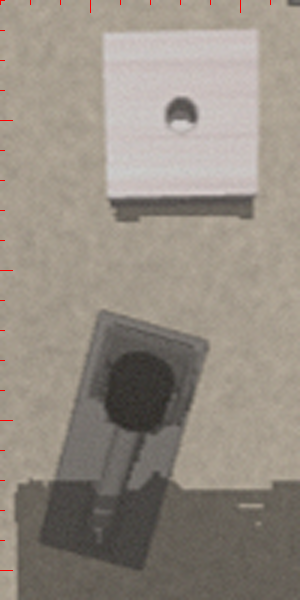

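```bash
cat > m2.py <<'E'
from m1 import *
import pickle
W1=pickle.load(open("w1.pkl","rb"));W2=pickle.load(open("w2.pkl","rb"))
b=pts["bush"];w=tc(328,74,180,40,3)
print("bush",tri([(T,*b[0]),(S,*b[1]),(W2,*w)]),[onz(W2,*w,z) for z in(.128,.135)])
p=pts["park"];w=tc(181,114,270,10,3)
print("park",tri([(T,*p[0]),(S,*p[1]),(W1,*w)]),onz(W1,*w,.045),onz(T,*p[0],.045))
k=[onz(W1,*tc(x,y,270,10,3),.045) for x,y in((103,33),(257,31),(257,194),(108,197))]
print("blk corners",np.round(k,4),np.mean(k,0))
f=np.array([onz(W1,*tc(x,y,270,105,6),.003) for x,y in((203,50),(415,115),(287,570),(80,515))])
print("foot",np.round(f,4),f.mean(0),np.linalg.norm(f[0]-f[1]),np.linalg.norm(f[1]-f[2]))
ax=f[0]+f[1]-f[2]-f[3];print("cradle yaw",np.degrees(np.arctan2(ax[1],ax[0])), np.degrees(np.arctan2(-(f[1]-f[0])[0],(f[0]-f[1])[1])))
for z in(.100,.106,.112):
    e=[onz(W2,*tc(x,y,180,40,3),z) for x,y in((422,302),(419,454))];print("bar",z,np.round(e,4),np.mean(e,0),np.linalg.norm(e[0]-e[1]))
e=[onz(W2,*tc(x,y,180,40,3),.112) for x,y in((21,205),(642,216))];d=e[1]-e[0];print("front edge",e,np.linalg.norm(d),np.degrees(np.arctan2(d[1],d[0])))
w=tc(421,367,180,40,3);d0=pts["disc"]
print("disc",onz(W2,*w,.07),onz(W2,*w,.078),onz(T,*d0[0],.078))
kw=tc(279,213,270,105,6);kk=pts["knob"]
print("knob",tri([(T,*kk[0]),(S,*kk[1]),(W1,*kw)]))
E
python3 m2.py
```

```text
bush (array([0.64393902, 0.17616705, 0.13404441]), [np.float64(0.0009794090056325234), np.float64(0.0007469042468776748), np.float64(0.001294542319268327)]) [array([0.64608232, 0.17616162, 0.128     ]), array([0.64503635, 0.17570106, 0.135     ])]
park (array([ 0.61482132, -0.23739959,  0.04308596]), [np.float64(0.0012559095861493935), np.float64(0.0001236078168145774), np.float64(0.0011604403085579864)]) [ 0.61521881 -0.23823488  0.045     ] [ 0.61377632 -0.23608865  0.045     ]
blk corners [[ 0.649  -0.2029  0.045 ]
 [ 0.6497 -0.2721  0.045 ]
 [ 0.5806 -0.2739  0.045 ]
 [ 0.5794 -0.2045  0.045 ]] [ 0.61467469 -0.23835455  0.045     ]
foot [[ 0.5285 -0.1989  0.003 ]
 [ 0.5119 -0.2543  0.003 ]
 [ 0.3884 -0.2205  0.003 ]
 [ 0.4041 -0.1635  0.003 ]] [ 0.45824858 -0.20930179  0.003     ] 0.05790293589052341 0.12806076079574033
cradle yaw -15.596038680963686 16.662433477568136
bar 0.1 [[0.5536 0.151  0.1   ]
 [0.4867 0.1605 0.1   ]] [0.52014524 0.15574676 0.1       ] 0.06766618942278581
bar 0.106 [[0.5541 0.151  0.106 ]
 [0.4881 0.1604 0.106 ]] [0.52107903 0.15566507 0.106     ] 0.06671436763311245
bar 0.112 [[0.5546 0.1509 0.112 ]
 [0.4895 0.1602 0.112 ]] [0.52201282 0.15558338 0.112     ] 0.06576254584343913
front edge [array([0.61405084, 0.30981555, 0.112     ]), array([0.5782108 , 0.05662532, 0.112     ])] 0.25571429410469615 -98.05690700634108
disc [0.52131024 0.15518785 0.07      ] [0.52245306 0.15509589 0.078     ] [0.51859944 0.15577389 0.078     ]
knob (array([ 0.49246517, -0.21914018,  0.09710319]), [np.float64(0.0007538865857645971), np.float64(0.0008590538997681126), np.float64(0.001239692428042646)])
```

```bash
python3 - <<'E'
from workcell import bot
from h import *
C=np.array([.5207,.1557]);y0=-98.
q=lambda a:down(np.radians(a))
bot.set_gripper(.05)
bot.move_to([*C,.15],q(y0))
bot.line_to([*C,.091],feed=.1)
print(bot.state()["ft_force"],bot.state()["ee_pos"])
bot.set_gripper(0,12);print("w",bot.state()["gripper_width"])
for a in (15,30,45,60,75,88):
    bot.move_to([*C,.091],q(y0+a)); s=bot.state();print(a,np.round(s["ft_force"],1),np.round(s["wrist_torque"],2),s["gripper_width"])
bot.set_gripper(.04);bot.hold(.2)
bot.line_to([*C,.2],feed=.2)
print(bot.state()["t"])
bot.move_to([.50,.15,.32],q(-98));bot.hold(.1)
snap(bot,"wrist","w3");print(bot.state()["t"])
E
```

```text
[ 0.6877813  -0.63325738  0.25617568] [0.5211987  0.15579835 0.09168384]
w 0.0121989023062572
15 [ 1.3  5.  -0.4] [ 1.12 -0.16 -0.05] 0.012334144965854088
30 [0.4 6.2 0.4] [ 1.23 -0.16 -0.05] 0.01230198917953928
45 [-0.2  6.8  0.1] [ 1.35 -0.14  0.05] 0.012403215664292026
60 [ 0.5  7.7 -0.4] [1.39 0.   0.  ] 0.012149827898945314
75 [-1.   7.5 -0.2] [1.4  0.08 0.04] 0.012116077948433168
88 [-2.2  7.4  1.1] [1.42 0.23 0.1 ] 0.011745854515337849
11.1667
12.6833
```

View pics/w3.png

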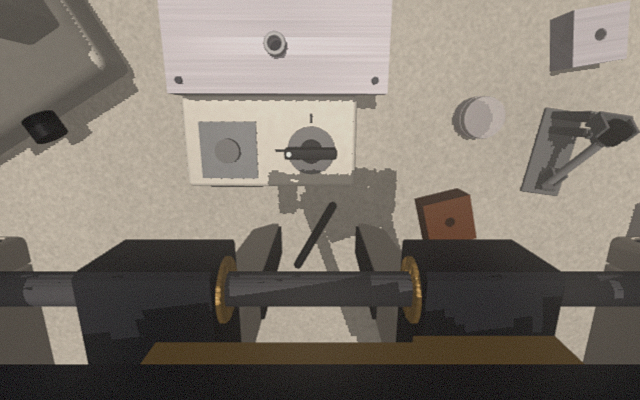

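Isolator is off: the white dot now sits at the "–" mark, at (289,154). Next is the pin. The knob-derived shank point (0.457,-0.209) agrees with the foot centre (0.458,-0.209).

```bash
cat >> h.py <<'E'
def tilt(yaw,th,lean): # down(yaw) then tilt tool z by th toward horizontal heading 'lean'
    ax=np.array([-np.sin(lean),np.cos(lean),0])
    return (R.from_rotvec(-th*ax)*R.from_quat(down(yaw))).as_quat()
E
python3 - <<'E'
from workcell import bot
from h import *
cy=np.radians(-16.);sh=np.array([.4575,-.2091,.061])
qd=down(cy-np.pi/2)
park=np.array([.6148,-.2378,.045])
for yw in(-16,-21,-30):
    l=np.radians(yw);qt=tilt(l-np.pi/2,np.pi/4,l);tz=R.from_quat(qt).as_matrix()[:,2];print(tz)
    for tip in (.075,.017): print(yw,tip,bot.solve_ik(np.r_[park[:2],tip+.064]+.019*tz,qt))
bot.set_gripper(.06)
bot.move_to([sh[0],sh[1],.19],qd)
bot.line_to([sh[0],sh[1],.13],feed=.2);bot.hold(.1)
snap(bot,"wrist","w4");snap(bot,"side","s4")
s=cv2.imread("pics/s4.png")[:,:,::-1];crop(s,300,100,460,230,5,"s4c")
print(bot.state()["t"])
E
```

```text
[ 0.67971466 -0.19490504 -0.70710678]
-16 0.075 [-0.56099779 -0.27258069  2.23153003  0.45937683  0.45938744  0.95157485]
-16 0.017 [-0.56099779 -0.15263519  2.25543427  0.63858336  0.33612453  0.75765164]
[ 0.66014105 -0.25340441 -0.70710678]
-21 0.075 [-0.50211195 -0.27867554  2.23637309  0.24006644  0.41371231  1.25413187]
-21 0.017 [-0.50211195 -0.15832543  2.26039494  0.35903753  0.27550488  1.12804932]
[ 0.61237244 -0.35355339 -0.70710678]
-30 0.075 [-0.39430182 -0.2608234   2.2221135  -0.23138753  0.40885834  1.87538923]
-30 0.017 [-0.39430182 -0.14166178  2.245794   -0.34663318  0.27169455  1.99734111]
15.3333
```

View pics/w4.png

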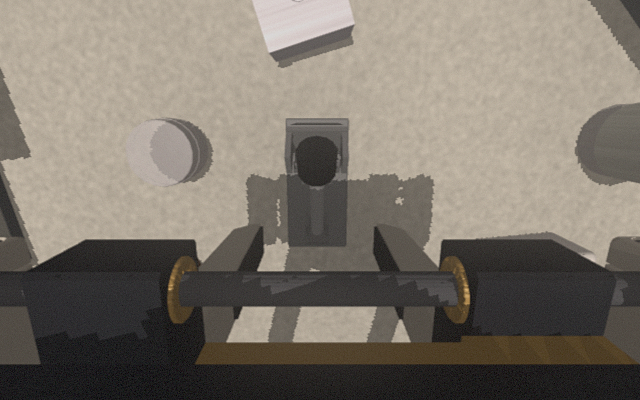

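View pics/s4c.png

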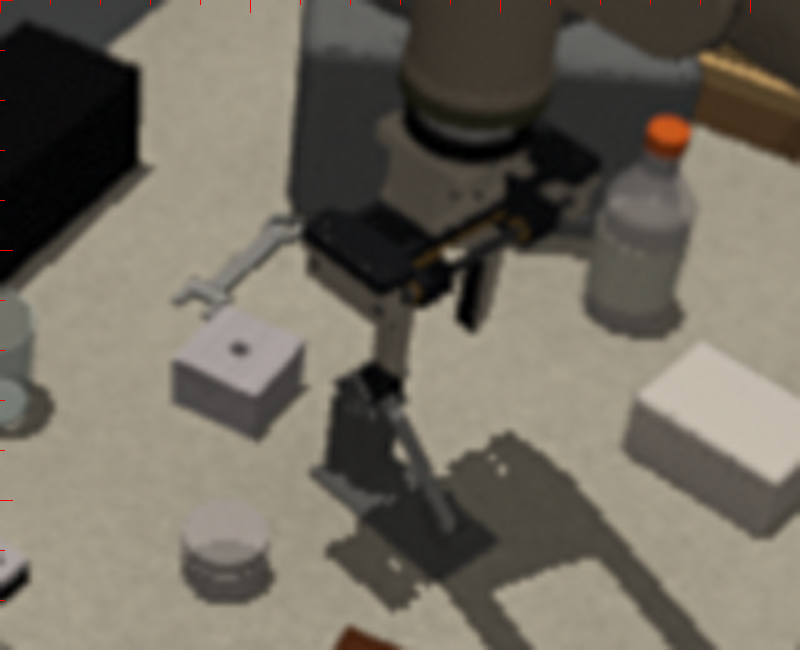

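```bash
python3 - <<'E'
from workcell import bot
from h import *
sh=np.array([.4575,-.2091,.061])
bot.line_to([sh[0],sh[1],.042],feed=.12)
print(np.round(bot.state()["ft_force"],1),bot.state()["ee_pos"])
bot.set_gripper(0,35);s=bot.state();print("w",s["gripper_width"],np.round(s["ft_force"],1))
bot.line_to([sh[0],sh[1],.19],feed=.15)
s=bot.state();print("w",s["gripper_width"],np.round(s["ft_force"],1))
park=np.array([.6148,-.2378,.045])
l=np.radians(-25);qt=tilt(l-np.pi/2,np.pi/4,l);tz=R.from_quat(qt).as_matrix()[:,2]
bot.move_to(np.r_[park[:2],.085+.064]+.019*tz,qt);bot.hold(.2)
s=bot.state();print("w",s["gripper_width"],np.round(s["ft_force"],1),s["ee_pos"],s["t"])
for n in("side","top","wrist"): 
    c,i=snap(bot,n,n[0]+"5")
    if n=="side":crop(i,300,100,420,200,6,"s5c")
    if n=="top":crop(i,330,150,430,250,6,"t5c")
E
```

```text
[ 0.4  0.7 -0. ] [ 0.45806753 -0.20946261  0.04281389]
w 0.010535963188474816 [0.5 1.6 0.3]
w 0.010204112661716077 [-0.  -0.1 -0.9]
w 0.010125826317298442 [-0.4 -0.6 -1.3] [ 0.62744084 -0.24393262  0.13643371] 19.4167
```

View pics/s5c.png

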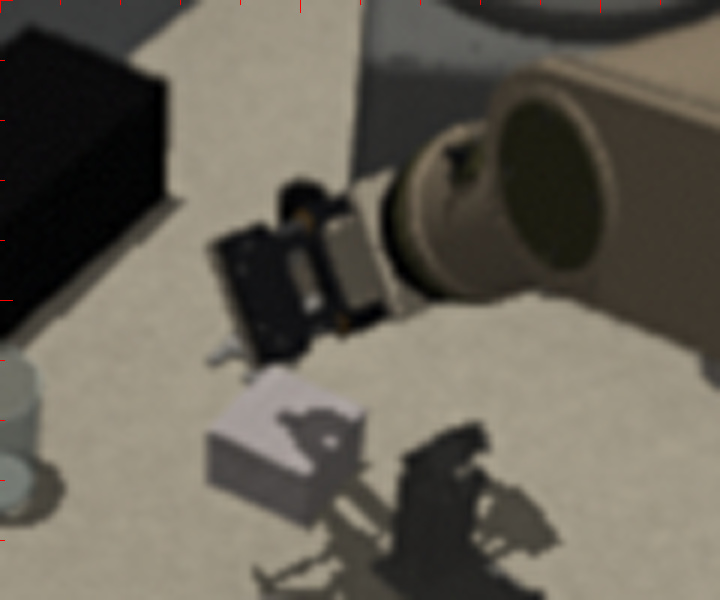

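View pics/t5c.png

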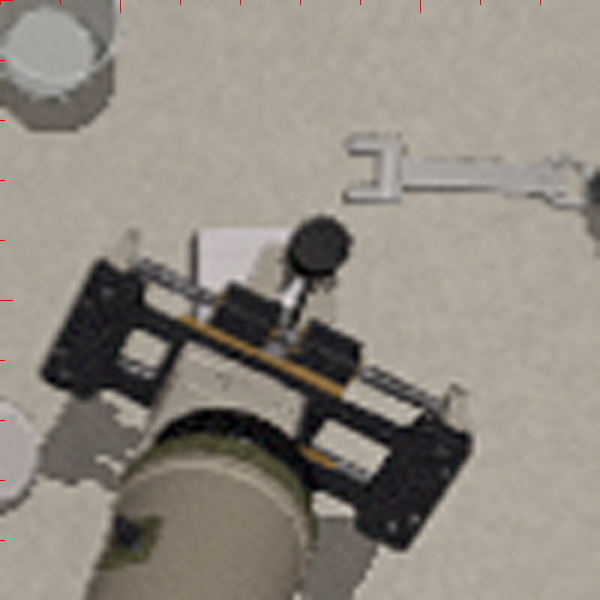

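View pics/w5.png

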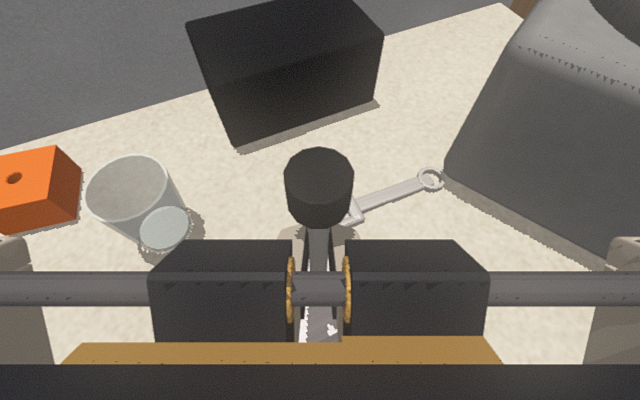

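```bash
cat > ov.py <<'E'
from workcell import bot
from h import *
import sys
def overlay(c,img,tip,ax,box,s,fn):
    a=cv2.resize(img[box[1]:box[3],box[0]:box[2]],None,fx=s,fy=s,interpolation=cv2.INTER_CUBIC)[:,:,::-1].copy()
    ax=np.array(ax,float)/np.linalg.norm(ax)
    u=np.cross(ax,[0,1,0]);u/=np.linalg.norm(u);v=np.cross(ax,u)
    for h,r in((0,.003),(.008,.006),(.105,.014),(.127,.014)):
        th=np.linspace(0,2*np.pi,40);P=np.array(tip)+h*ax+r*(np.cos(th)[:,None]*u+np.sin(th)[:,None]*v)
        q=((proj(c,P)-[box[0],box[1]]+.5)*s-.5).astype(int)
        cv2.polylines(a,[q],True,(0,255,0),1)
    cv2.imwrite(f"pics/{fn}.png",a)
if __name__=="__main__":
    st=bot.state();Rt=R.from_quat(st["eef_rot"]).as_matrix();g=st["ee_pos"]-.019*Rt[:,2]
    ax=np.array([0,0,1.]);tip=g-.064*ax;print(tip)
    for n,box,s in(("wrist",(240,120,400,270),5),("top",(350,160,420,230),8)):
        c,i=snap(bot,n);overlay(c,i,tip,ax,box,s,"ov_"+n+sys.argv[1])
E
python3 ov.py a
```

```text
[ 0.61500511 -0.23806042  0.08539263]
```

View pics/ov_wrista.png

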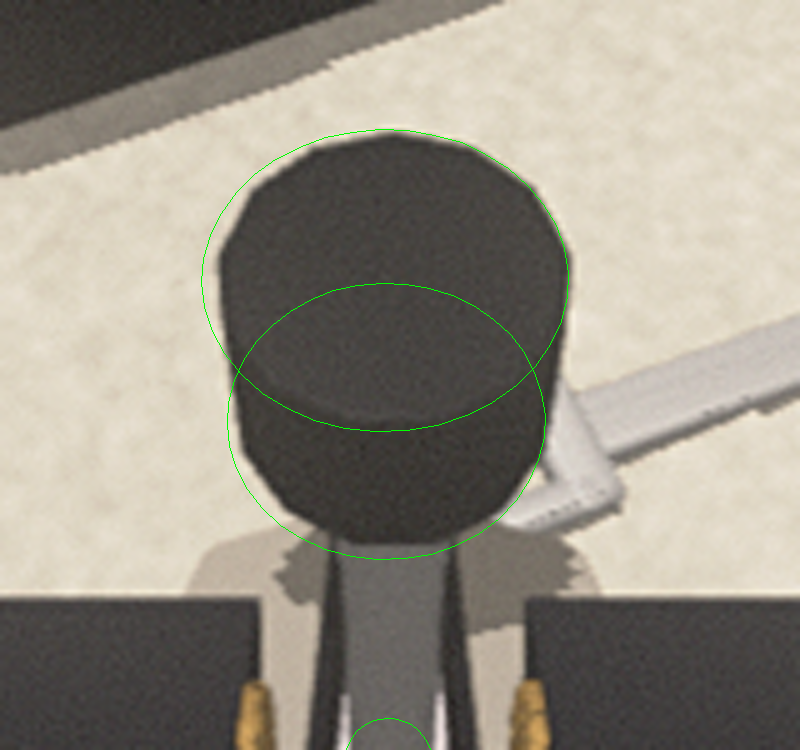

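View pics/ov_topa.png

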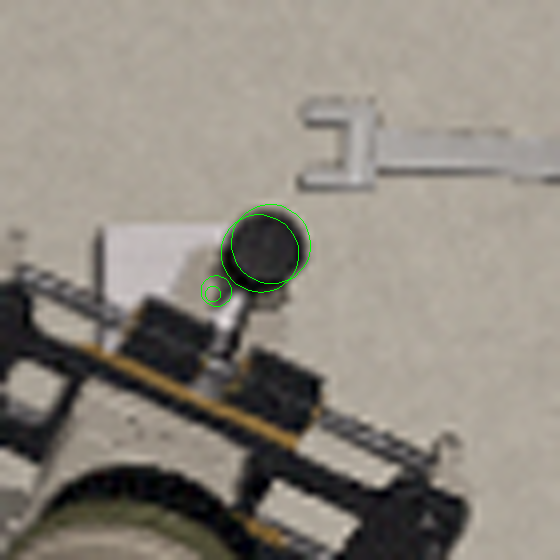

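```bash
python3 - <<'E'
from workcell import bot
from h import *
s=bot.state();f0=s["ft_force"];p=np.array(s["ee_pos"])
l=np.radians(-25);tz=R.from_quat(tilt(l-np.pi/2,np.pi/4,l)).as_matrix()[:,2]
for tip in (.06,.050,.045,.041,.037,.033,.029,.025,.021,.018):
    bot.line_to(np.r_[.6148,-.2380,tip+.064]+.019*tz,feed=.06)
    s=bot.state();f=s["ft_force"]-f0;m=s["wrist_torque"];print(tip,np.round(f,1),np.round(m,2),np.round(s["ee_pos"]-.019*tz-[0,0,.064],4))
    if abs(f[2])>9 or np.hypot(f[0],f[1])>10: break
print(s["t"])
E
```

```text
0.06 [ 0.5 -0.4  0.6] [0.22 0.42 0.01] [ 0.6145 -0.2378  0.0592]
0.05 [ 0.7 -1.   0.2] [0.26 0.42 0.01] [ 0.6143 -0.2378  0.0491]
0.045 [ 1.2 -0.9 -0.6] [0.24 0.45 0.02] [ 0.6146 -0.2379  0.0445]
0.041 [ 1.1 -0.9 -0.8] [ 0.22  0.46 -0.03] [ 0.6146 -0.2379  0.0405]
0.037 [ 2.4 -1.1 -0.4] [0.29 0.45 0.07] [ 0.6145 -0.2378  0.0364]
0.033 [ 0.  -0.8  0.1] [ 0.25  0.42 -0.01] [ 0.6145 -0.2378  0.0324]
0.029 [ 0.3 -0.7 -0.2] [0.23 0.44 0.03] [ 0.6145 -0.2378  0.0284]
0.025 [ 1.4 -0.4  0.5] [ 0.27  0.38 -0.04] [ 0.6145 -0.2379  0.0244]
0.021 [ 0.6 -0.4  0.5] [ 0.22  0.48 -0.  ] [ 0.6145 -0.2378  0.0204]
0.018 [ 0.  -0.7 -0.1] [0.23 0.42 0.03] [ 0.6146 -0.2379  0.0176]
22.55
```

```bash
python3 - <<'E'
from workcell import bot
from h import *
l=np.radians(-25);tz=R.from_quat(tilt(l-np.pi/2,np.pi/4,l)).as_matrix()[:,2]
for tip in (.0165,.015,.0135,.012,.0105,.009):
    bot.line_to(np.r_[.6148,-.2380,tip+.064]+.019*tz,feed=.06)
    s=bot.state();f=s["ft_force"];print(tip,np.round(f,1))
    if f[2]>3:break
c,i=snap(bot,"top");crop(i,340,160,420,230,8,"t6")
bot.set_gripper(.06);bot.hold(.1)
q=s["ee_pos"];print(bot.state()["ft_force"])
bot.line_to(q-tz*.10,feed=.25)
c,i=snap(bot,"top");crop(i,340,160,420,230,8,"t7")
c,i=snap(bot,"side");crop(i,300,120,420,220,6,"s7")
print(bot.state()["t"])
E
```

```text
0.0165 [0.4 0.2 1.2]
0.015 [-1.   0.1  5.8]
[0.03998603 0.00493715 0.60191476]
24.8333
```

View pics/t7.png

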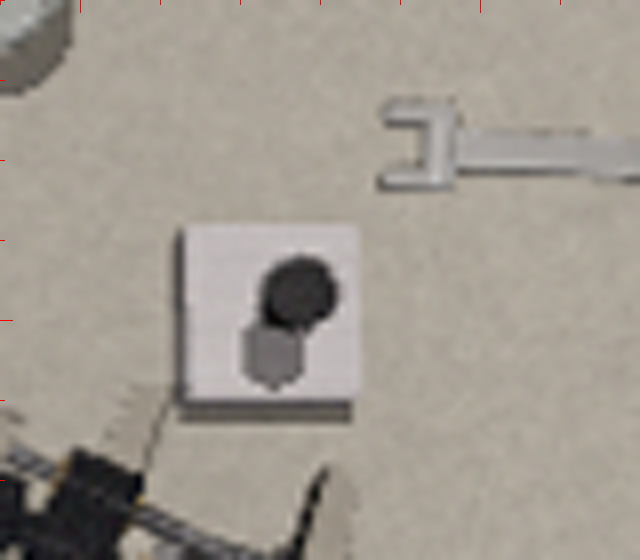

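View pics/s7.png

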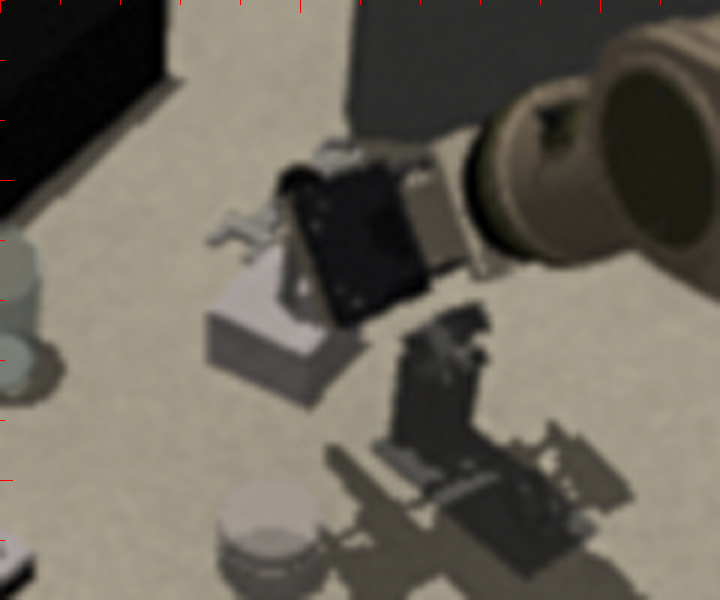

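```bash
python3 - <<'E'
from workcell import bot
from h import *
bot.set_gripper(.06)
q=down(np.radians(-98))
bot.move_to([.6,-.237,.27],q);bot.hold(.15)
c,i=snap(bot,"wrist","w8")
a=bot.read_camera("top");T=cam(a)
print("pred wrist knob top",proj(c,[[.6146,-.2379,.144],[.6146,-.2379,.133]]),"top",proj(T,[[.6146,-.2379,.144]]))
crop(i,250,80,390,220,5,"w8c")
print(bot.state()["t"])
E
```

```text
pred wrist knob top [[316.31546316 169.16921062]
 [316.37268294 167.37131402]] top [[379.3037912  193.72980048]]
26.5
```

View pics/w8c.png

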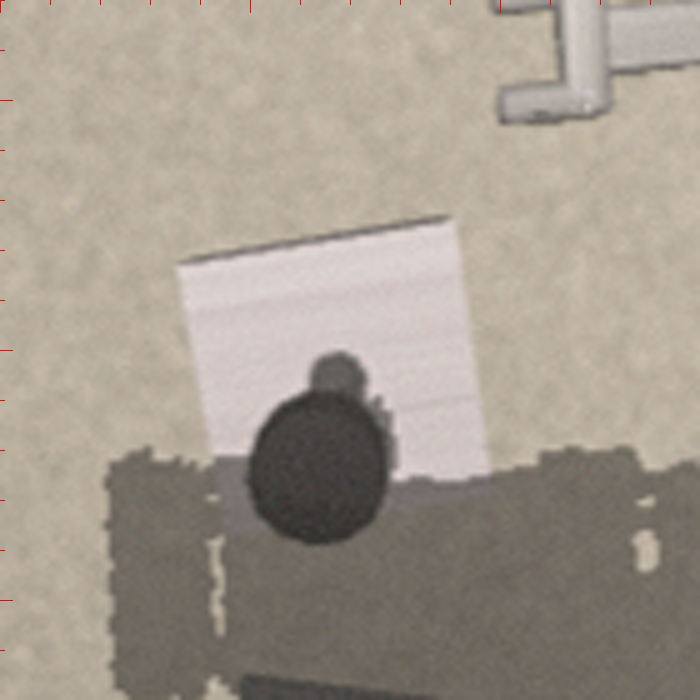

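```bash
python3 - <<'E'
from workcell import bot
from h import *
c,_=snap(bot,"wrist");T,_=snap(bot,"top")
for z in(.133,.140):print(onz(c,314.1,173.3,z),onz(T,377.1,195.9,z))
# bias check: predicted silhouette centroid for upright pin
for C in (c,T):
    th=np.linspace(0,2*np.pi,60);P=np.concatenate([np.c_[.6146+.014*np.cos(th),-.2379+.014*np.sin(th),0*th+z] for z in(.122,.144)])
    q=proj(C,P);print((q.min(0)+q.max(0))/2,q.min(0),q.max(0))
E
```

```text
[ 0.60904521 -0.23487503  0.133     ] [ 0.60957311 -0.23306399  0.133     ]
[ 0.61027125 -0.23513359  0.14      ] [ 0.60857851 -0.23191434  0.14      ]
[316.23975123 167.84196516] [301.85227587 152.30909427] [330.6272266  183.37483605]
[378.73372555 194.21820922] [373.48428423 189.06892465] [383.98316688 199.3674938 ]
```

```bash
python3 - <<'E'
from workcell import bot
from h import *
bot.line_to([.6095,-.235,.16],feed=.25)
bot.line_to([.6095,-.235,.119],feed=.1)
s=bot.state();print(np.round(s["ft_force"],1),s["ee_pos"])
bot.set_gripper(0,4);s=bot.state();print("w",s["gripper_width"],np.round(s["ft_force"],1))
bot.line_to([.6146,-.2379,.119],feed=.03)
s=bot.state();print("w",s["gripper_width"],np.round(s["ft_force"],1),np.round(s["wrist_torque"],2))
bot.set_gripper(0,40);s=bot.state();print("w",s["gripper_width"],np.round(s["ft_force"],1),np.round(s["wrist_torque"],2))
bot.line_to([.6146,-.2379,.20],feed=.1)
bot.hold(.1);s=bot.state();print("w",s["gripper_width"],np.round(s["ft_force"],1),s["t"])
snap(bot,"wrist","w9");c,i=snap(bot,"side");crop(i,300,90,420,210,6,"s9")
E
```

```text
[-0.5  0.8 -0.3] [ 0.60954374 -0.23505031  0.11922088]
w 0.026347023658226033 [-0.1 -0.2  0.9]
w 0.026503095267289455 [-0.2  1.   3. ] [0.21 0.03 0.05]
w 0.025031075545176047 [ 0.8 -0.5  3.9] [ 0.28  0.06 -0.  ]
w 0.024642048409264254 [-1.1 -0.1 -1.1] 30.0
```

View pics/w9.png

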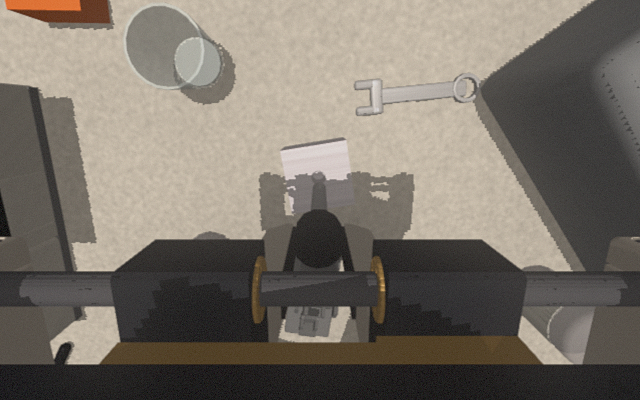

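View pics/s9.png

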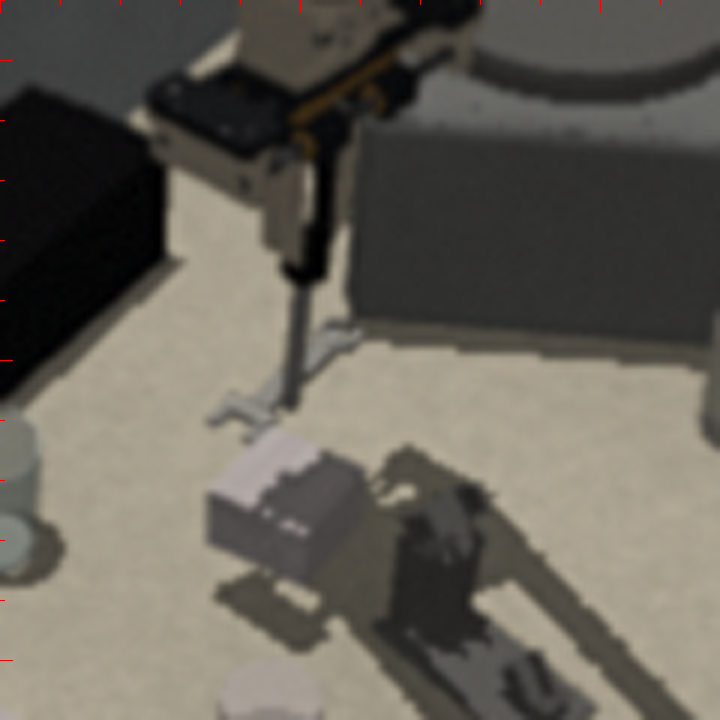

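```bash
python3 - <<'E'
from workcell import bot
from h import *
c,i=snap(bot,"wrist");crop(i,270,150,370,250,6,"w10");S,j=snap(bot,"side")
s=bot.state();p=s["ee_pos"]
k=p+[0,0,.014];t=k-[0,0,.116]
print(p,"pred tip wrist",proj(c,[t]),"side",proj(S,[t,k]))
crop(j,330,115,370,165,12,"s10")
E
```

```text
[ 0.61432571 -0.23779198  0.19937142] pred tip wrist [[317.28694044 189.60403802]] side [[348.41477686 158.12235427]
 [350.31973335 131.55046408]]
```

View pics/w10.png

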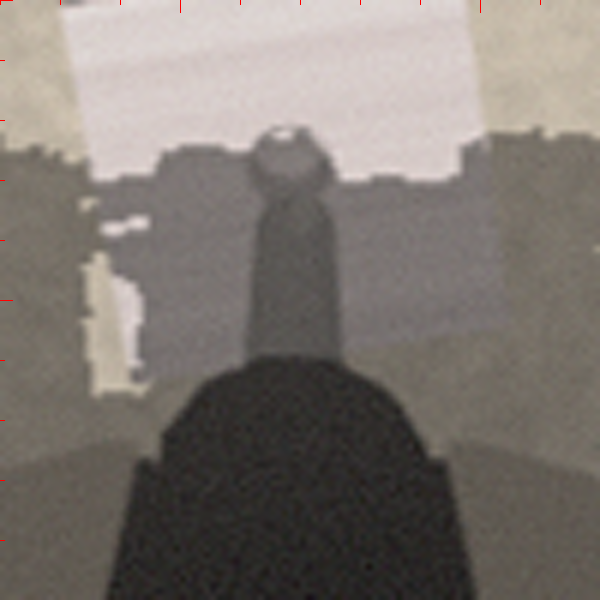

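View pics/s10.png

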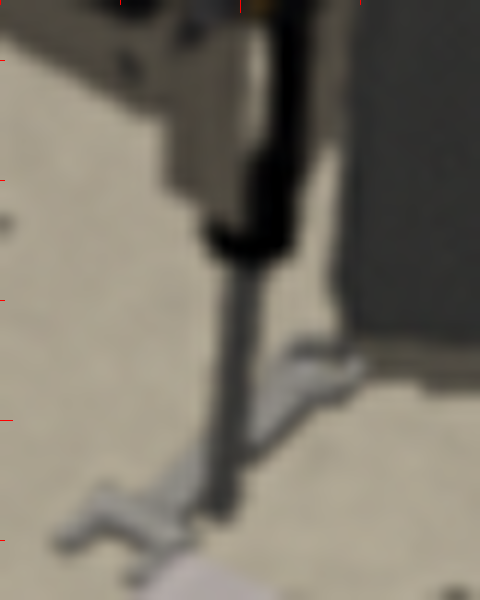

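```bash
python3 - <<'E'
from workcell import bot
from h import *
from ov import overlay
c,i=snap(bot,"wrist");p=bot.state()["ee_pos"];k=p+[0,0,.014]
overlay(c,i,k-[0,0,.116],[0,0,1],(270,150,370,250),6,"w11")
print(proj(c,[[.6148,-.238,.045]]))
E
```

```text
[[317.4621087  178.23497246]]
```

View pics/w11.png

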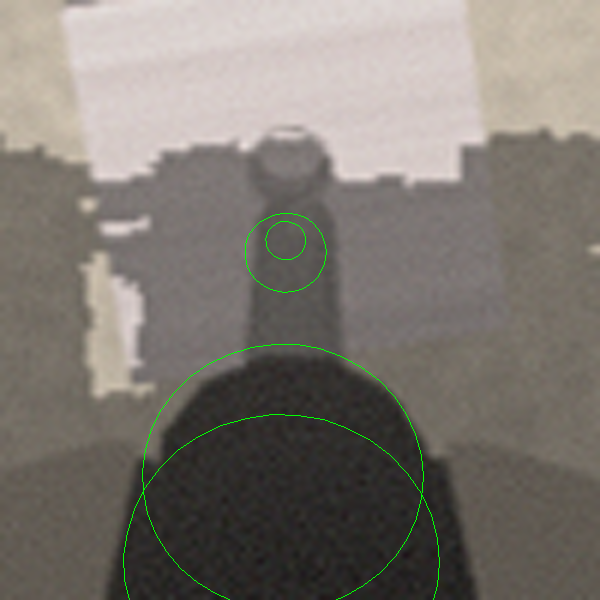

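```bash
python3 - <<'E'
from workcell import bot
from h import *
from ov import overlay
q=tilt(np.radians(-98),-.03,0.)
bot.line_to([.6146,-.2379,.262],feed=.3)
bot.move_to([.645,.177,.262],q);bot.hold(.2)
s=bot.state();print(s["ee_pos"],s["t"],np.round(s["ft_force"],1),s["gripper_width"])
c,i=snap(bot,"wrist","w12");S,j=snap(bot,"side","s12");T,k=snap(bot,"top","t12")
crop(i,260,130,380,250,6,"w12c");crop(j,225,150,315,240,8,"s12c");crop(k,200,140,290,220,7,"t12c")
t=np.array(s["ee_pos"])+[0,0,-.102]
b=[.645,.176,.133]
print("wrist",proj(c,[t,b]),"side",proj(S,[t,b]))
E
```

```text
[0.64534904 0.17572127 0.26205304] 32.3417 [ 0.4 -0.4 -0.6] 0.02495877185705984
wrist [[316.67117509 186.65080773]
 [316.43653119 180.33518348]] side [[260.81546294 216.66974949]
 [261.919485   222.83831765]]
```

View pics/w12c.png

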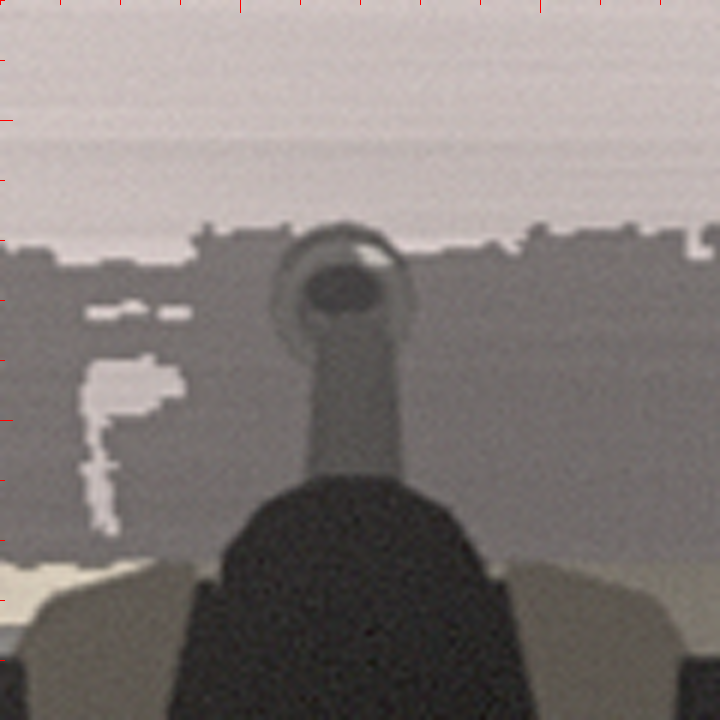

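View pics/s12c.png

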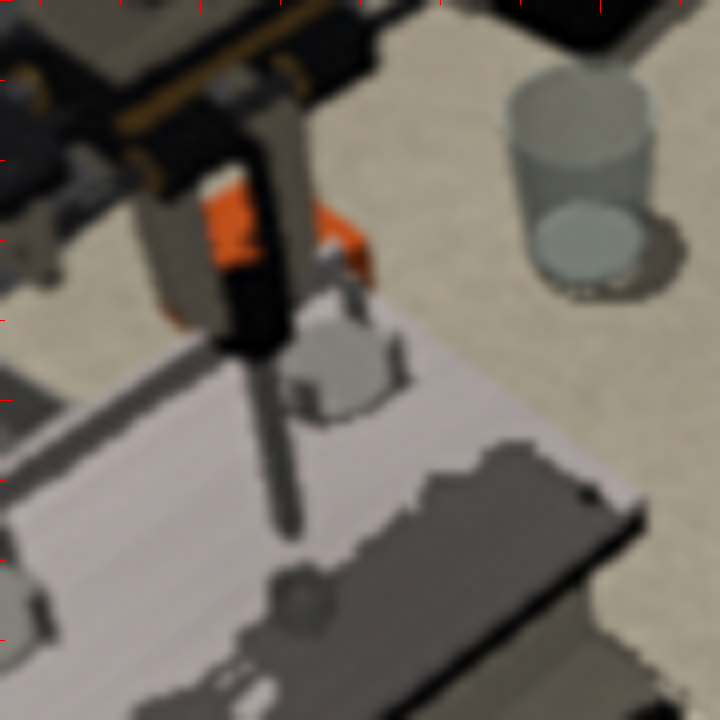

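```bash
python3 - <<'E'
from workcell import bot
from h import *
c,i=snap(bot,"wrist");S,_=snap(bot,"side")
print("bush",tri([(c,317.0,178.7),(S,262.7,223.6)]),onz(c,317,178.7,.13),onz(S,262.7,223.6,.13))
print("tip",tri([(c,319.2,186.3),(S,261.2,217.)]),onz(c,319.2,186.3,.16),onz(S,261.2,217.,.16))
print(bot.state()["ee_pos"])
E
```

```text
bush (array([0.64475182, 0.17516632, 0.12831563]), [np.float64(0.0010246561045419917), np.float64(0.001024656104541986)]) [0.6457238 0.1759563 0.13     ] [0.64319689 0.1751772  0.13      ]
tip (array([0.64487307, 0.17443286, 0.15789242]), [np.float64(0.00039758961334830526), np.float64(0.00039758961334824156)]) [0.64517257 0.17404604 0.16      ] [0.64370021 0.17596798 0.16      ]
[0.64510459 0.17670965 0.2620791 ]
```

```bash
python3 - <<'E'
from workcell import bot
from h import *
f0=np.array(bot.state()["ft_force"])
bot.line_to([.645,.1778,.242],feed=.1)
z=.242
while z>.185:
    z-=.003
    bot.line_to([.645,.1778,z],feed=.06)
    s=bot.state();f=s["ft_force"]-f0;print(round(z,4),np.round(f,1),np.round(s["ee_pos"],4))
    if f[2]>4 or np.hypot(f[0],f[1])>8:break
print(s["t"])
E
```

```text
0.239 [-0.4  1.8 -0.2] [0.6451 0.1778 0.2392]
0.236 [ 0.8  1.  -1.3] [0.6449 0.1778 0.2358]
0.233 [-0.   0.4 -0.3] [0.6448 0.1778 0.2326]
0.23 [ 0.4  0.6 -0.8] [0.6448 0.1778 0.2296]
0.227 [ 0.1  0.6 -0.8] [0.6448 0.1778 0.2266]
0.224 [-0.1  0.7 -1.3] [0.6448 0.1778 0.2236]
0.221 [-0.1  0.7 -0.7] [0.6448 0.1778 0.2206]
0.218 [ 0.3  1.3 -1. ] [0.6448 0.1778 0.2176]
0.215 [ 0.1  0.3 -0.8] [0.6448 0.1777 0.2147]
0.212 [ 0.2 -0.1 -0.6] [0.6448 0.1777 0.2116]
0.209 [-0.1  1.  -0.5] [0.6448 0.1778 0.2086]
0.206 [-0.1  1.3 -0.3] [0.6448 0.1778 0.2056]
0.203 [ 1.   0.2 -1.1] [0.6448 0.1778 0.2026]
0.2 [ 0.1  0.4 -1. ] [0.6448 0.1778 0.1997]
0.197 [-0.1  1.1  1. ] [0.6452 0.1779 0.1973]
0.194 [-0.1  0.4 11.2] [0.6465 0.178  0.1969]
36.9417
```

```bash
python3 - <<'E'
from workcell import bot
from h import *
f0=np.array([-0.1,.7,-.8])
d=np.array([.137,.9906]);P=np.array([.645,.1778]);z=.1957
n=0;hit=0
bot.line_to([*P,z],feed=.06);s=bot.state();print(np.round(s["ft_force"]-f0,1))
while n<.053:
    n+=.0025
    bot.line_to([*(P+d*n),z],feed=.05)
    s=bot.state();f=s["ft_force"]-f0;print(round(n,4),np.round(f,1),np.round(s["ee_pos"],4))
    if f[2]<1.2: 
        hit=1;break
    if np.hypot(f[0],f[1])>18:break
print(hit,s["t"])
E
```

```text
[-0.1 -1.2  7.4]
0.0025 [ 0.3 -3.2  7.6] [0.646  0.1799 0.197 ]
0.005 [-0.9 -4.   8.4] [0.6463 0.1817 0.197 ]
0.0075 [-0.2 -7.1  8.6] [0.6466 0.1836 0.1969]
0.01 [-1.  -6.1  9.7] [0.6469 0.1859 0.1969]
0.0125 [-0.9 -7.9  8.3] [0.6472 0.1882 0.1968]
0.015 [-1.1 -6.9  9.1] [0.6477 0.1909 0.197 ]
0.0175 [-0.8 -6.9  8.9] [0.648  0.1935 0.1969]
0.02 [-0.2 -1.4  0.4] [0.6475 0.1974 0.1952]
1 39.1917
```

```bash
python3 - <<'E'
from workcell import bot
from h import *
f0=np.array([-0.1,.7,-.8])
d=np.array([.137,.9906]);P=np.array([.645,.1778]);z=.1957;n=.0225
bot.line_to([*(P+d*n),z],feed=.05)
off=np.zeros(2);k=0
while z>.131 and k<45:
    k+=1
    z-=.003
    bot.line_to([*(P+d*n+off),z],feed=.08)
    s=bot.state();f=s["ft_force"]-f0;print(round(z,4),np.round(f,1),np.round(s["ee_pos"],4),np.round(off*1e3,1))
    if s["ee_pos"][2]<.138 and f[2]>6: break
    if f[2]>14: break
    if np.hypot(*f[:2])>3: off+=np.clip(f[:2]*.00025,-.001,.001)
print(s["t"])
E
```

```text
0.1927 [-0.1 -2.2  0.7] [0.6479 0.2    0.1923] [0. 0.]
0.1897 [-0.  -3.9  1.2] [0.648  0.1997 0.1895] [0. 0.]
0.1867 [ 0.3 -2.4  0.1] [0.6478 0.199  0.186 ] [-0. -1.]
0.1837 [ 0.1 -2.7 -0.1] [0.6479 0.1991 0.1832] [-0. -1.]
0.1807 [ 0.1 -3.5 -0.6] [0.6479 0.199  0.1803] [-0. -1.]
0.1777 [-0.4 -2.4 -1.1] [0.6479 0.1983 0.1773] [ 0.  -1.9]
0.1747 [ 0.1 -3.2 -1.1] [0.6479 0.1982 0.1743] [ 0.  -1.9]
0.1717 [ 0.2 -2.7 -0.4] [0.6479 0.1975 0.1712] [ 0.1 -2.6]
0.1687 [-0.6 -2.4 -1. ] [0.6479 0.1974 0.1683] [ 0.1 -2.6]
0.1657 [-0.5 -2.  -0.9] [0.648  0.1974 0.1653] [ 0.1 -2.6]
0.1627 [ 0.1 -2.5 -0.2] [0.6479 0.1974 0.1623] [ 0.1 -2.6]
0.1597 [-0.6 -2.8 -0.5] [0.648  0.1973 0.1593] [ 0.1 -2.6]
0.1567 [-0.6 -4.4 -0.1] [0.648  0.1974 0.1563] [ 0.1 -2.6]
0.1537 [-1.6 -2.6 -1.3] [0.6477 0.1966 0.1532] [-0.1 -3.6]
0.1507 [-0.4 -0.1 -1. ] [0.6473 0.196  0.1503] [-0.5 -4.3]
0.1477 [ 0.  -0.9 -1.2] [0.6474 0.1959 0.1473] [-0.5 -4.3]
0.1447 [-0.7 -0.9  0.4] [0.6474 0.1958 0.1443] [-0.5 -4.3]
0.1417 [ 0.5 -1.4 -0.5] [0.6474 0.1957 0.1413] [-0.5 -4.3]
0.1387 [-0.6 -1.4 -1.2] [0.6474 0.1957 0.1383] [-0.5 -4.3]
0.1357 [ 0.4 -2.4 -2.1] [0.6474 0.1957 0.1354] [-0.5 -4.3]
0.1327 [-1.3 -3.4  4.9] [0.6481 0.1957 0.1339] [-0.5 -4.3]
0.1297 [-6.5 -3.6 17.6] [0.6484 0.1953 0.1336] [-0.8 -5.1]
44.9417
```

```bash
python3 - <<'E'
from workcell import bot
from h import *
p=bot.state()["ee_pos"]
bot.line_to([.6475,.1955,.1336],feed=.05)
bot.set_gripper(.055);bot.hold(.1);print(np.round(bot.state()["ft_force"],1))
bot.line_to([.6475,.1955,.24],feed=.25)
bot.move_to([.58,.19,.30],down(np.radians(-98)));bot.hold(.2)
snap(bot,"wrist","w13");c,j=snap(bot,"side","s13");crop(j,195,150,335,300,4,"s13c");snap(bot,"top","t13")
print(bot.state()["t"])
E
```

```text
[-0.   0.7  0.3]
47.375
```

View pics/w13.png

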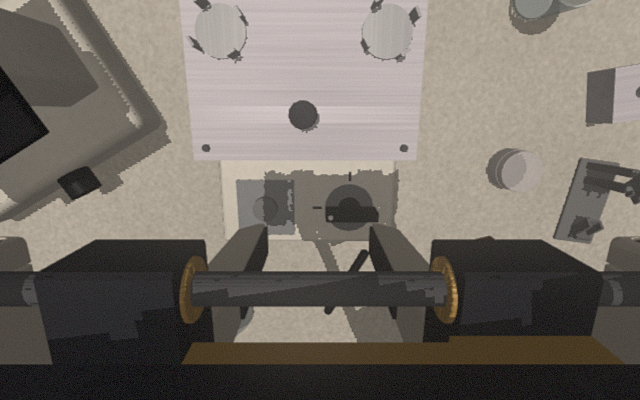

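View pics/s13c.png

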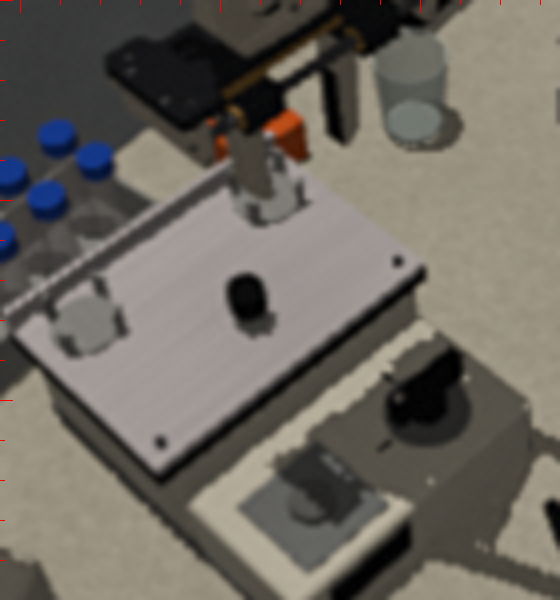

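View pics/t13.png

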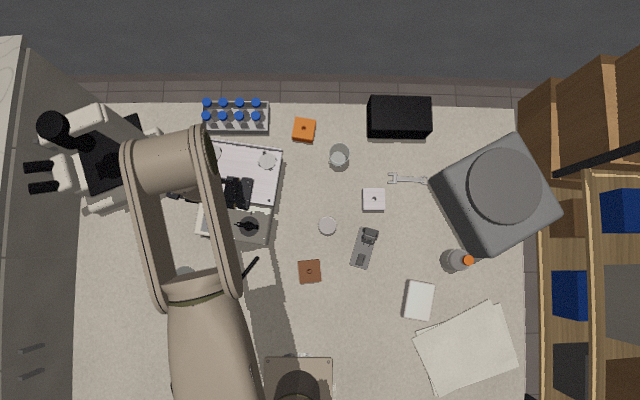

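```bash
python3 - <<'E'
from workcell import bot
from h import *
c,_=snap(bot,"wrist");S,_=snap(bot,"side");s=bot.state()
print(tri([(c,303,115),(S,256.4,223.9)]),np.round(s["ft_force"],1),s["t"])
bot.close_job()
E
```

```text
(array([0.64721807, 0.19479734, 0.14559504]), [np.float64(9.574348829432064e-06), np.float64(9.574348829395547e-06)]) [-0.9 -0.1 -1.2] 47.475
the job is handed in; nothing more can be done
```

The job is done and handed in at about 47.5 s of the 72 s allowed. No verdict was reported.

**What I did:**
- **Isolator:** I turned the handle counter-clockwise to off.
- **Parking:** I lifted the pin by its shank, stood it upright in the aluminium parking block and let go.
- **Lock hole:** I took the pin again by its knob, put it down through the bush and slid the platform with it. It dropped into the lock hole after about 20 mm.
- **Home:** I pushed it fully down, let go and backed the arm away.

**Last checks:**
- **Depth:** the pin stopped firmly 63 mm below where it first touched the plate; 64 mm was expected.
- **Knob:** it triangulates at z ≈ 0.146 m against an expected 0.144–0.145 m, so it is resting on the bush.
- **Isolator:** its white dot is at the off mark.
- **Clearance:** the gripper was well clear, and the other things look unmoved in the top picture.

**Where measurements disagreed:**
- The cameras differed by 1–3 mm on the bush and the pin tip, and by up to about 6 mm on the bush's height. Feeling for contact settled both.
- The parked pin leaned about 0.055 rad in its loose hole, which is within the limit.
- During the final push the upward force peaked at about 18 N, and while sliding it was about 9 N instead of the 4 N I intended.

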